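# Set a tape measure to a marked length and lock it

## Task

I want the length from the left end of this shelf board to the strip of masking tape on it. Pick up the tape measure, hook its end lip over the left end of the board, draw the case back straight along the top of the board until the case's front edge is over the masking tape strip, and then push the lock button down so that the blade stays out. Leave the tape measure standing there on the board, still hooked over the end, and don't disturb the mug, the steel cup or the pen.

Things in the scene. Friction and masses are not known exactly. Their poses are not given: they have to be found in the camera images.
- tape_center (a point): Centre of the tape measure's case, 28 mm above its underside. Dark upright rounded box, 34 mm thick (x), 72 long (y), 56 high, about 0.5 kg; y points the way the blade comes out, z up. It starts on a wooden offcut 18 mm thick, blade wound in, pointing roughly to the robot's left. Let go of on the board, its rubber feet hold it there against the blade's spring.
- tape_lip (a point): Steel end lip of the blade: middle of the lower edge of its inner face (which catches on an edge). 20 mm wide, 2.5 thick, it reaches 10 mm below the case's underside, so the case stands flat only where the lip hangs over an edge. Wound in, this point lies 38 mm ahead of the case's centre (y) and 38 mm below it. Axes as the case.
- tape_mouth (a point): Lower middle of the case's front face, 36 mm ahead of the case's centre (y) and 28 mm below it; same axes as the case.
- lock_top (a point): Centre of the top face of the lock button, a grey ribbed button 18 by 24 mm in the middle of the case's top, 37 mm above the case's centre while up (9 mm proud of the case). It is pushed straight down 6 mm with 3 to 6 N and stays down.
- blade (a joint): How far the blade is drawn out, m: 0 wound in, at most 0.215. A spring pulls it back with 1.5 to 2.1 N, plus about 0.3 N friction; it winds in if the lip is not caught and the lock is up. The lip's inner face is this value + 2 mm ahead of the case's front face.
- lock (a joint): Lock button: 0 up (blade free), 0.006 fully down (blade locked, in steps of 4 mm: the blade may shift up to 2 mm as it locks). Locked, the blade can be neither drawn out nor wound in.
- board_end (a point): Middle of the top edge of the left end of the shelf board. The board is light wood, 300 mm long (y), 90 mm wide (x), 18 mm thick, lies flat on the worktop and cannot move. Its y axis runs along the board and points out of this left end; z is up; the board stretches 300 mm to -y from this point.
- mark_center (a point): Middle of the strip of pale masking tape across the top of the board, 20 mm wide along the board, flat (no thickness to speak of), 120 to 165 mm from the board's left end; same axes as the board.
- mug_plain: Bystander: stoneware mug, 81 mm wide, 92 mm high; origin under its middle.
- steel_cup: Bystander: steel beaker standing upside down, 72 mm wide, 80 mm high; origin under its middle.
- pen: Bystander: black pen, 145 mm long, lying on the worktop; origin under its middle.

How it is judged (in metres and radians):
On the way:
1. with the lip caught on the board's left end and the lock still up, the blade is drawn out until the case's front edge is over the masking tape strip (y of tape_lip in the frame of board_end between -0.004 and 0.007 m and x of tape_lip in the frame of board_end between -0.035 and 0.035 m and z of tape_lip in the frame of board_end between -0.016 and -0.004 m and y of tape_mouth in the frame of mark_center between -0.013 and 0.013 m and angle between the y axis of tape_center and the y axis of board_end, either way round below 0.17 rad and value of joint lock below 0.002 m), for 0.2 s.
At the end, for the whole second after the job is handed in: Lock down (over 4.5 of 6 mm); lip over the board's left end (4 to 16 mm below its top, inner face 4 mm inside to 7 mm off it, within 35 mm of mid-width); case upright and still on the board, front edge within 13 mm of the strip's middle, blade along the board within 0.17 rad (y of tape_lip in the frame of board_end between -0.004 and 0.007 m and x of tape_lip in the frame of board_end between -0.035 and 0.035 m and z of tape_lip in the frame of board_end between -0.016 and -0.004 m and y of tape_mouth in the frame of mark_center between -0.013 and 0.013 m and angle between the y axis of tape_center and the y axis of board_end, either way round below 0.17 rad and value of joint lock above 0.0045 m and z of tape_mouth in the frame of board_end between -0.004 and 0.004 m and angle between tape_center's own z axis and vertical below 0.1 rad and velocity of joint blade between -0.01 and 0.01 m/s); the robot touches nothing.
It fails at once if the mug is moved more than 30 mm or tipped over (distance of mug_plain from where it was at the start of the episode above 0.03 m or angle between mug_plain's own z axis and vertical above 0.5 rad).
It fails at once if the steel cup is moved more than 30 mm or tipped over (distance of steel_cup from where it was at the start of the episode above 0.03 m or angle between steel_cup's own z axis and vertical above 0.5 rad).
It fails at once if the pen is moved more than 30 mm (distance of pen from where it was at the start of the episode above 0.03 m).
It also fails if it takes over 51 s, if anything falls off the work surface, if the arm or the gripper's body presses on something with over 40 N, if the wrist force passes 120 N, or if a joint passes its speed limit or range.

## Robot

A 6-joint arm with a two-finger parallel gripper is mounted at the origin on a cart in front of the work surface, level with it; the furniture and walls round the work are solid. World frame = base frame: x ahead of the robot, y to its left, z up, the work surface at z = 0. Lengths are in m, angles in degrees, forces in N, time in s.
With the tool pointing down it reaches from about 0.25 to 0.725 m from the base axis. Payload 9.7 kg.
Tool frame: the origin (TCP) lies on the centre line of the jaws, within the pads' length; the fingertips stand bot.nose_length ahead of it and the grasp point (between the pads) lies 11 mm behind it (bot.nose_length is the distance from the TCP to the fingertips, in m); z points along the fingers, y is the line along which they close (so a half turn about z gives the same grasp; the last joint's range is limited). The gripper opens to 85 mm and grips with 20 to 120 N. Pads are 22 mm wide; open, the fingers measure 114 mm over their backs; the gripper's body (76 mm by 85 mm) begins 54 mm behind the grasp point. The pads swing forward as they close: fully open they stand 13 mm farther back than shut.
Start: joints at [-73.339, 4.979, 10.078, 95.1, 0, 90], TCP at [0.158, -0.527, 0.239] pointing down, gripper open.
Joint ranges: [-179.16, 179.16], [-48.56, 103.87], [-65.8, 70.77], [-126.05, 130.52], [-82.76, 87.17], [-180, 180]. Speed limits (degrees/s): [127.2, 127.2, 147.25, 180, 180, 180].

## Interface

Orientations are given as [roll, pitch, yaw] about the fixed x, y, z axes, in that order (R = Rz(yaw) Ry(pitch) Rx(roll)).
In Python, from workcell import bot gives the robot as it stands. The module is installed in compiled form; this text tells all that it offers.
- The arm moves only by the shell command python3 -m inch 'ROWS' [OPENING] [FORCE]. ROWS is JSON, a list of rows, each a list of 4 numbers: the shift along the world's x, y, z in cm, then the turn about the world's z in degrees. A call has exactly 8 rows; each row is the pose to reach, as a shift and turn from the pose commanded when the call began; what a row does not reach only later rows make up. A row lasts 1/8 s, in which the tool goes at most 62.5 mm and 10.7 degrees, less where a joint would pass 70% of its speed; a pose out of reach is approached as far as the arm can. A call with a gripper value outside its range is refused whole. OPENING is the finger opening in cm, from 0 to 8.54, set as the call begins (- or left out, the last holds). The fingers move at their own pace and stop on an object; FORCE is the grip in N (left out, the last holds). Time passes only in rows, so rows that repeat a pose let the fingers close, or fill a call up. It gives the time, the measured TCP pose, the force, the opening and the grip force at its end, in the units of the state.
- bot.get_obs(): the state, without advancing time (a new reading comes with each control period).
- bot.camera(name): name is "scene" or "top"; returns a dict with "img" (480x640x3 uint8, red, green, blue), "fovy" (degrees; the focal length in pixels is half the picture's height over the tangent of half this angle, whatever the lens; pixels are square), "cx", "cy" (the principal point, pixels), "dist" ([k1, k2, p1, p2, k3] as OpenCV has them; the pictures are not rectified), "R" (3x3) and "t" (3): a world point X has camera coordinates R X + t. Camera axes: x right, y down, z forward; pixel columns grow to the right and rows downward; lengths in m; the calibration is good to about 2 mm. A picture is of the moment at which its call begins. There is no depth.
- bot.job_done(): hands the job in; it is judged then, once.
Trained networks look in a picture, given as the dict that the camera call returned (one of the last four; its "shot" number tells which), for a name from the list of things; names that differ only in an ending like _2 or _b are one class to them, and where a whole thing is asked for, a point or a joint stands for the part that bears it (a point fixed in the world has none). Each returns a list of dicts, best first, with "score" (0 to 1); they miss things now and then, are a little off and sometimes report something else, mostly with a low value. They report only what shows in the picture. A call takes as long as a camera call.
- bot.find_in(thing, picture): "point" ([column, row] in pixels, amid what is visible of it).
- bot.landmark_of(thing, picture): "point" ([column, row] in pixels: a listed point, or the origin of a listed thing).
The state is a dict: "time": time; "q": joint angles; "qd": joint speeds; "joint_efforts": joint torques, N m; "ee_pos": TCP position; "tcp_rot": TCP orientation; "wrist_force": force on the tool from outside, world axes, zero at the start; "torque": the same for the moment, N m; "opening": finger opening in m; "grasp_force": force on a finger pad.
Only numpy, scipy, OpenCV 4.12 (cv2) and the standard library are available. Lean on these libraries where they do the work, as an engineer would, in place of code of your own. Each camera call takes 0.05 s, during which the arm holds its last target. There are 200 camera calls.

## Working session

There is one attempt and no reset: what is moved stays moved. The work goes in short steps, Python scripts to look and compute and a shell command to move; the robot and the scene stay as the last step left them, time stands still between calls to the robot, and variables do not carry over. Pictures are saved under pics/ and viewed, at most 10 in all, crops included, and the job is handed in when it is done.

```bash
mkdir -p pics
cat > h.py <<'E'
import numpy as np, cv2
from workcell import bot
def K(c):
    f=240/np.tan(np.radians(c["fovy"])/2); return np.array([[f,0,c["cx"]],[0,f,c["cy"]],[0,0,1.]])
def ray(c,p):
    u=cv2.undistortPoints(np.array([[p]],float),K(c),np.array(c["dist"],float))[0,0]
    R=np.array(c["R"]);t=np.array(c["t"]); return -R.T@t, R.T@np.array([u[0],u[1],1])
def onz(c,p,z):
    o,d=ray(c,p); return o+d*(z-o[2])/d[2]
def tri(c1,p1,c2,p2):
    A=0;b=0
    for c,p in((c1,p1),(c2,p2)):
        o,d=ray(c,p); d=d/np.linalg.norm(d); M=np.eye(3)-np.outer(d,d); A=A+M;b=b+M@o
    return np.linalg.solve(A,b)
def save(c,n): cv2.imwrite("pics/"+n,cv2.cvtColor(c["img"],cv2.COLOR_RGB2BGR))
def proj(c,X):
    return cv2.projectPoints(np.array([X],float),cv2.Rodrigues(np.array(c["R"]))[0],np.array(c["t"],float),K(c),np.array(c["dist"],float))[0][0,0]
E
python3 - <<'E'
from h import *
np.set_printoptions(precision=4,suppress=True)
a=bot.camera("scene");b=bot.camera("top");save(a,"s0.png");save(b,"t0.png")
o=bot.get_obs();print(o["time"],o["ee_pos"],o["tcp_rot"],o["opening"],bot.nose_length)
for n in["tape_center","tape_lip","tape_mouth","lock_top","board_end","mark_center","mug_plain","steel_cup","pen"]:
    l=bot.landmark_of(n,a)[:1];m=bot.landmark_of(n,b)[:1]
    print(n,[(np.round(x["point"]),round(x["score"],2)) for x in l+m], tri(a,l[0]["point"],b,m[0]["point"]) if l and m else "")
E
```

```text
0.1 [ 0.1576 -0.5267  0.2387] [-179.9334   -0.0004   16.6605] 0.08531701128405476 0.008
tape_center [(array([229., 232.]), 0.82), (array([193., 303.]), 0.86)] [0.4575 0.0655 0.0386]
tape_lip [] 
tape_mouth [(array([213., 236.]), 0.82), (array([180., 310.]), 0.89)] [0.4443 0.1013 0.0201]
lock_top [(array([227., 220.]), 0.39), (array([187., 300.]), 0.41)] [0.4608 0.0707 0.0715]
board_end [(array([319., 273.]), 0.9), (array([338., 297.]), 0.84)] [ 0.4499 -0.2196  0.0234]
mark_center [(array([384., 294.]), 0.57), (array([418., 285.]), 0.94)] [ 0.4635 -0.3833  0.0193]
mug_plain [(array([372., 203.]), 0.78)] 
steel_cup [(array([442., 280.]), 0.96), (array([448., 203.]), 0.6)] [ 0.6285 -0.4663 -0.0025]
pen [(array([243., 224.]), 0.52), (array([176., 252.]), 0.79)] [ 0.5686  0.108  -0.005 ]
```

View pics/s0.png

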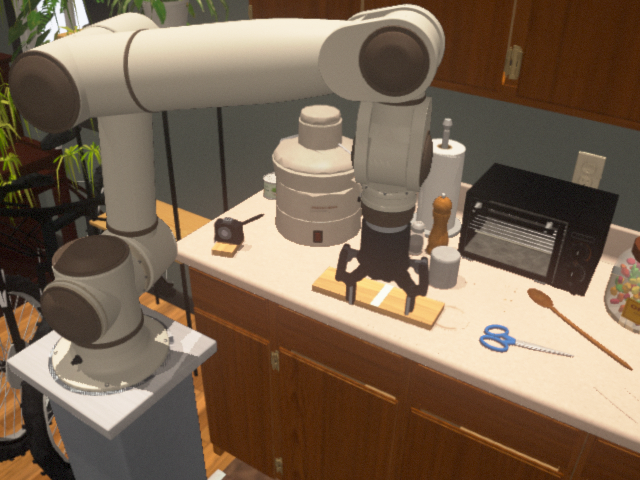

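View pics/t0.png

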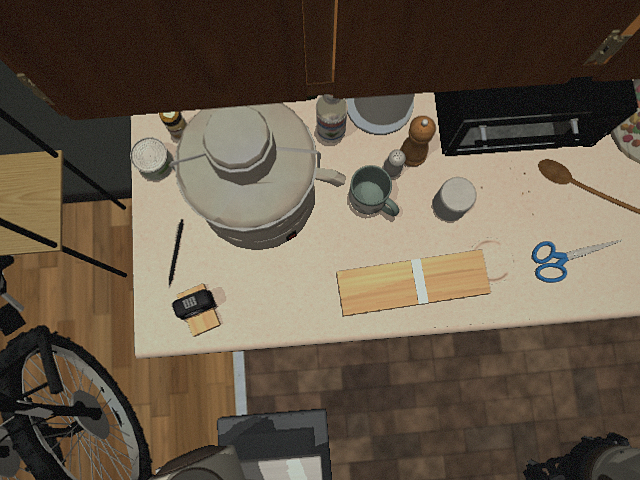

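```bash
cat > board.py <<'E'
from h import *
np.set_printoptions(precision=4,suppress=True)
def board(b):
    hsv=cv2.cvtColor(b["img"],cv2.COLOR_RGB2HSV)
    m=cv2.inRange(hsv,(10,80,120),(28,255,255)); m[:235]=0;m[330:]=0;m[:,:325]=0;m[:,505:]=0
    m=cv2.morphologyEx(m,cv2.MORPH_OPEN,np.ones((3,3)))
    ys,xs=np.nonzero(m)
    P=np.array([onz(b,(x,y),.018)[:2] for x,y in zip(xs,ys)])*1000
    r=cv2.minAreaRect(P.astype(np.float32)); return r
if __name__=="__main__":
    b=bot.camera("top");a=bot.camera("scene")
    r=board(b);print(r, cv2.boxPoints(r))
    for n,z in[("board_end",.018),("mark_center",.018),("tape_center",.046),("tape_mouth",.018),("lock_top",.083),("tape_lip",.008)]:
        for c in(a,b):
            l=bot.landmark_of(n,c)[:1]
            if l: print(n,c["shot"],l[0]["point"],onz(c,l[0]["point"],z))
    v=b["img"][220:340,130:510];cv2.imwrite("pics/c1.png",cv2.resize(v[:,:,::-1],None,fx=2.1,fy=2.1,interpolation=cv2.INTER_CUBIC))
E
python3 board.py
```

```text
((468.3893127441406, -372.3843994140625), (89.62140655517578, 299.7547302246094), 3.9646146297454834) [[ 413.3233 -225.9639]
 [ 434.0484 -525.0013]
 [ 523.4553 -518.8049]
 [ 502.7302 -219.7675]]
board_end 4 [320.9, 273.0] [ 0.4591 -0.219   0.018 ]
board_end 3 [338.2, 295.0] [ 0.4539 -0.2201  0.018 ]
mark_center 4 [381.1, 296.2] [ 0.4582 -0.3843  0.018 ]
mark_center 3 [418.6, 282.5] [ 0.4657 -0.3828  0.018 ]
tape_center 4 [228.7, 230.5] [0.4523 0.0632 0.046 ]
tape_center 3 [194.4, 304.9] [0.4542 0.0605 0.046 ]
tape_mouth 3 [179.7, 313.2] [0.4431 0.0961 0.018 ]
lock_top 4 [229.4, 218.5] [0.4531 0.0586 0.083 ]
lock_top 3 [187.2, 301.8] [0.4572 0.066  0.083 ]
tape_lip 4 [384.7, 295.2] [ 0.4786 -0.3837  0.008 ]
```

View pics/c1.png

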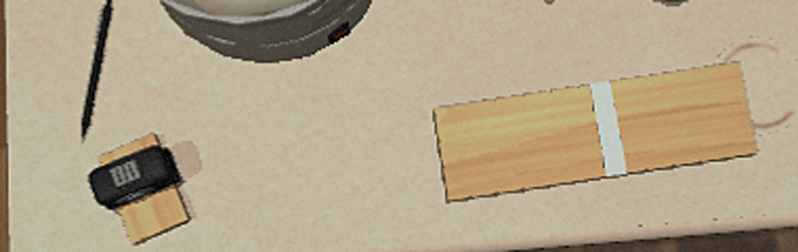

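```bash
python3 -m inch '[[2,5,0,10],[5,10,0,20],[8,16,0,30],[11,22,0,40],[14,28,0,50],[17,34,0,60],[20,40,0,70],[23,46,0,80]]' 7
```

```text
time: 2.7
ee_pos: [0.3759, -0.0896, 0.2396]
tcp_rot: [179.9, 0.0, 97.0]
wrist_force: [1.3, -1.6, 0.4]
opening: 0.0701
grasp_force: 0.0
```

```bash
python3 -m inch '[[2,4,0,4],[4.5,8.5,-2,8],[6.7,12.9,-4,11.3],[6.7,12.9,-7,11.3],[6.7,12.9,-10,11.3],[6.7,12.9,-10,11.3],[6.7,12.9,-10,11.3],[6.7,12.9,-10,11.3]]'
python3 - <<'E'
from h import *
a=bot.camera("scene");b=bot.camera("top")
for n in["tape_center","tape_mouth","lock_top"]:
    print(n,[ (c["shot"],l["point"],l["score"]) for c in(a,b) for l in bot.landmark_of(n,c)[:1]])
v=np.hstack([a["img"][150:270,150:310],b["img"][230:350,120:280]])
cv2.imwrite("pics/c2.png",cv2.resize(v[:,:,::-1],None,fx=2.5,fy=2.5))
E
```

```text
time: 3.7
ee_pos: [0.443, 0.0374, 0.1408]
tcp_rot: [179.9, 0.0, 107.9]
wrist_force: [-0.3, -0.4, 0.2]
opening: 0.07
grasp_force: 0.0
tape_center [(5, [226.5, 231.8], 0.93), (6, [193.8, 304.1], 0.7)]
tape_mouth [(5, [215.6, 235.5], 0.63)]
lock_top [(5, [229.7, 218.2], 0.5), (6, [420.1, 280.7], 0.63)]
```

View pics/c2.png

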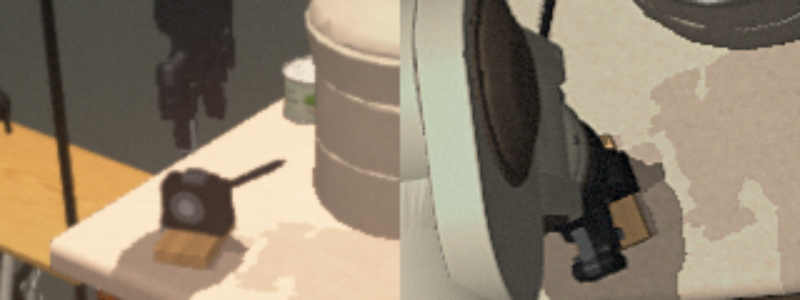

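```bash
python3 -m inch '[[1.1,2.5,0,0],[1.1,2.5,0,0],[1.1,2.5,-4,0],[1.1,2.5,-7,0],[1.1,2.5,-9,0],[1.1,2.5,-10.3,0],[1.1,2.5,-10.3,0],[1.1,2.5,-10.3,0]]' && python3 -m inch '[[0,0,0,0],[0,0,0,0],[0,0,0,0],[0,0,0,0],[0,0,0,0],[0,0,0,0],[0,0,0,0],[0,0,0,0]]' 2 50
```

```text
time: 5.1
ee_pos: [0.4539, 0.0625, 0.0372]
tcp_rot: [179.9, 0.0, 108.0]
wrist_force: [0.1, -0.5, 0.1]
opening: 0.07
grasp_force: 0.0
time: 6.1
ee_pos: [0.4543, 0.0627, 0.0372]
tcp_rot: [179.9, 0.0, 108.0]
wrist_force: [1.9, 0.5, 5.5]
opening: 0.0334
grasp_force: 50.0
```

```bash
python3 -m inch '[[0,0,3,0],[0,0,7,0],[0,-5,8,-5],[0,-10,8,-10],[0.2,-16,8,-14],[0.4,-22,8,-14],[0.6,-27,8,-14],[0.6,-30,8,-14]]'; python3 -m inch '[[0,0,0,0],[0,-1,0,0],[0,-1,0,0],[0,-1,0,0],[0,-1,-3,0],[0,-1,-4,0],[0,-1,-4,0],[0,-1,-4,0]]'
cat > look.py <<'E'
from h import *
import sys
np.set_printoptions(precision=4,suppress=True)
o=bot.get_obs();E=np.array(o["ee_pos"]);print("ee",E,o["tcp_rot"])
a=bot.camera("scene");b=bot.camera("top");save(a,"s%s.png"%sys.argv[1]);save(b,"t%s.png"%sys.argv[1])
yb=np.array([-0.069,0.9976]);be=np.array([.458,-.2229])
for n in["tape_center","tape_mouth","tape_lip","lock_top"]:
    P=[bot.landmark_of(n,c)[:1] for c in(a,b)]
    if all(P): X=tri(a,P[0][0]["point"],b,P[1][0]["point"]);print(n,X,X-E,"along",(X[:2]-be)@yb)
    print(n,[(p[0]["point"],p[0]["score"]) if p else None for p in P])
v=np.hstack([a["img"][190:340,250:450],b["img"][220:370,300:500]])
cv2.imwrite("pics/c%s.png"%sys.argv[1],cv2.resize(v[:,:,::-1],None,fx=2,fy=2,interpolation=cv2.INTER_CUBIC))
E
python3 look.py 3
```

```text
time: 7.1
ee_pos: [0.4584, -0.2395, 0.115]
tcp_rot: [-179.9, -0.1, 93.9]
wrist_force: [0.3, 0.3, -5.1]
opening: 0.0334
grasp_force: 51.5
time: 8.1
ee_pos: [0.4598, -0.2476, 0.0773]
tcp_rot: [179.9, 0.0, 94.0]
wrist_force: [-0.9, 0.1, -4.7]
opening: 0.0334
grasp_force: 51.2
ee [ 0.4598 -0.2476  0.0773] [179.9409   0.0373  93.9759]
tape_center [([331.2, 253.5], 0.61), None]
tape_mouth [([316.7, 258.8], 0.76), None]
tape_lip [None, None]
lock_top [([332.6, 239.0], 0.54), None]
```

View pics/c3.png

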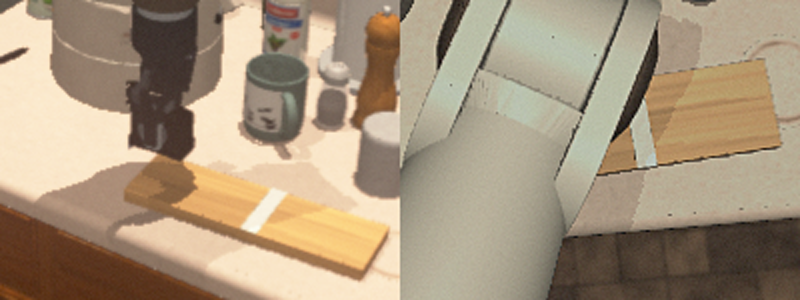

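Run:
```python
from h import *
c=bot.camera("scene");E=np.array(bot.get_obs()["ee_pos"])
for n in["tape_center","tape_mouth","lock_top"]:
    for l in bot.landmark_of(n,c)[:1]:
        o,d=ray(c,l["point"])
        s=-1 if 0 else 0
        x=E[0]-(.0025 if n=="tape_mouth" else 0)
        X=o+d*(x-o[0])/d[0]; print(n,l["score"],X,X-E)
print(proj(c,[.458,-.2229,.018]),bot.landmark_of("board_end",c)[:1])
```

```text
tape_center 0.85 [ 0.45938881 -0.23877623  0.08951385] [1.11022302e-16 8.74227130e-03 1.31988181e-02]
tape_mouth 0.96 [ 0.45688881 -0.20611162  0.0614942 ] [-0.0025      0.04140688 -0.01482083]
[322.03098745 273.73166843] [{'point': [317.5, 273.1], 'score': 0.94}]
```

```bash
python3 -m inch '[[0,0,-1,0],[0,0,-2,0],[0,0,-3,0],[0,0,-3.5,0],[0,0,-3.7,0],[0,0,-3.7,0],[0,0,-3.7,0],[0,0,-3.7,0]]';  python3 -m inch '[[0,0,-0.1,0],[0,0,-0.1,0],[0,0,-0.2,0],[0,0,-0.2,0],[0,0,-0.3,0],[0,0,-0.3,0],[0,0,-0.3,0],[0,0,-0.3,0]]'
```

```text
time: 9.85
ee_pos: [0.4596, -0.2476, 0.0396]
tcp_rot: [180.0, 0.0, 94.0]
wrist_force: [0.2, -0.2, -4.0]
opening: 0.0335
grasp_force: 51.4
time: 10.85
ee_pos: [0.4594, -0.2475, 0.0372]
tcp_rot: [180.0, 0.0, 94.0]
wrist_force: [-3.7, 2.9, 4.5]
opening: 0.0334
grasp_force: 52.6
```

```bash
python3 -m inch '[[0,0,0.15,0],[0,0,0.15,0],[0.05,-0.7,0.15,0],[0.1,-1.5,0.15,0],[0.18,-2.5,0.15,0],[0.24,-3.5,0.15,0],[0.31,-4.5,0.15,0],[0.31,-4.5,0.15,0]]';  python3 -m inch '[[0.07,-1,0,0],[0.17,-2.5,0,0],[0.28,-4,0,0],[0.42,-6,0,0],[0.55,-8,0,0],[0.69,-10,0,0],[0.8,-11.5,0,0],[0.83,-12,0,0]]'; python3 look.py 4;python3 - <<'E'
from h import *
c=bot.camera("scene");E=np.array(bot.get_obs()["ee_pos"])
for n in["tape_center","tape_mouth","mark_center","board_end","tape_lip"]:
    for l in bot.landmark_of(n,c)[:1]:
        o,d=ray(c,l["point"]);x=E[0]-(.0025 if n=="tape_mouth" else 0)
        print(n,l["score"],l["point"],o+d*(x-o[0])/d[0],onz(c,l["point"],.018))
E
```

```text
time: 11.85
ee_pos: [0.4624, -0.2933, 0.0377]
tcp_rot: [-180.0, 0.0, 93.9]
wrist_force: [0.3, 1.3, -6.0]
opening: 0.0337
grasp_force: 51.4
time: 12.85
ee_pos: [0.4707, -0.4136, 0.0376]
tcp_rot: [-180.0, -0.0, 93.9]
wrist_force: [-0.5, 3.0, -4.4]
opening: 0.0333
grasp_force: 51.5
ee [ 0.4707 -0.4136  0.0376] [-179.9892   -0.0103   93.913 ]
tape_center [([394.6, 287.4], 0.69), None]
tape_mouth [ 0.4697 -0.3739  0.0109] [-0.0009  0.0397 -0.0267] along -0.15141906065492933
tape_mouth [([377.5, 295.0], 0.56), ([415.0, 280.0], 0.56)]
tape_lip [ 0.4517 -0.2227  0.0136] [-0.019   0.1909 -0.024 ] along 0.0006124161496690303
tape_lip [([320.0, 276.5], 0.44), ([340.0, 295.8], 0.85)]
lock_top [None, ([420.1, 280.6], 0.31)]
tape_center 0.68 [396.4, 286.4] [ 0.47082811 -0.41422179  0.05030007] [ 0.51246583 -0.39611223  0.018     ]
tape_mouth 0.96 [376.9, 293.9] [ 0.46832811 -0.36826498  0.01169269] [ 0.4605876  -0.37198276  0.018     ]
mark_center 0.62 [383.2, 295.6] [ 0.47082811 -0.38353189  0.01159406] [ 0.46294853 -0.38719163  0.018     ]
board_end 0.89 [320.1, 274.4] [ 0.47082811 -0.20931566  0.00336548] [ 0.45300061 -0.22058389  0.018     ]
tape_lip 0.52 [323.7, 278.1] [ 0.47082811 -0.219963   -0.00349419] [ 0.44485313 -0.23611495  0.018     ]
```

View pics/c4.png

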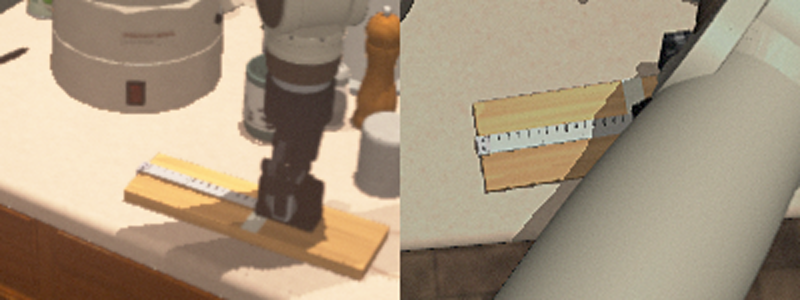

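```bash
python3 -m inch '[[0.03,-0.4,0,0],[0.06,-0.8,0,0],[0.07,-1,0,0],[0.07,-1,0,0],[0.07,-1,-0.05,0],[0.07,-1,-0.1,0],[0.07,-1,-0.1,0],[0.07,-1,-0.1,0]]'; python3 look.py 5
```

```text
time: 14.65
ee_pos: [0.4715, -0.4225, 0.0373]
tcp_rot: [180.0, 0.0, 94.0]
wrist_force: [-2.3, 3.1, 2.9]
opening: 0.0334
grasp_force: 52.2
ee [ 0.4715 -0.4225  0.0373] [179.9832   0.0201  93.9593]
tape_center [([399.5, 288.2], 0.68), None]
tape_mouth [ 0.4684 -0.3843  0.0192] [-0.0031  0.0383 -0.0181] along -0.16171202757500835
tape_mouth [([383.2, 293.6], 0.86), ([419.3, 281.0], 0.93)]
tape_lip [ 0.41   -0.322   0.0949] [-0.0615  0.1005  0.0576] along -0.09558753119736195
tape_lip [([319.1, 276.9], 0.41), ([421.5, 283.5], 0.64)]
lock_top [([388.9, 257.7], 0.29), None]
```

View pics/c5.png

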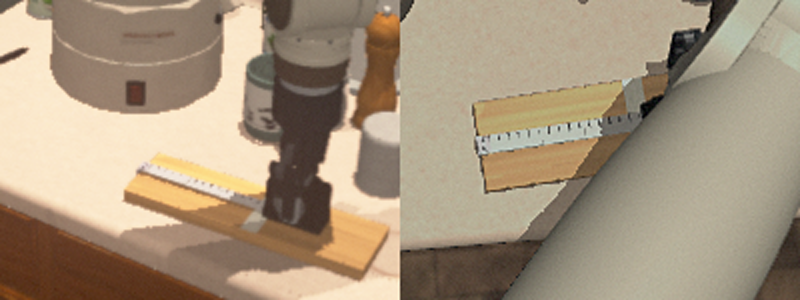

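```bash
python3 -m inch '[[0,0,0,0],[0,0,0,0],[0,0,0,0],[0,0,0,0],[0,0,0,0],[0,0,0,0],[0,0,0,0],[0,0,1,0]]' 7; python3 -m inch '[[0,0,2,0],[0,0,4,0],[0,0,6,0],[-0.03,0.3,7.5,0],[-0.03,0.3,7.5,0],[-0.03,0.3,7.5,0],[-0.03,0.3,7.5,0],[-0.03,0.3,7.5,0]]';python3 look.py 6
```

```text
time: 16.15
ee_pos: [0.4711, -0.4221, 0.0464]
tcp_rot: [-179.9, -0.1, 94.0]
wrist_force: [-0.7, 0.6, 0.7]
opening: 0.07
grasp_force: 0.0
time: 17.15
ee_pos: [0.471, -0.4193, 0.1211]
tcp_rot: [-180.0, -0.0, 94.0]
wrist_force: [-1.2, 0.2, 0.3]
opening: 0.0701
grasp_force: 0.0
ee [ 0.471  -0.4193  0.1211] [-179.9587   -0.0431   93.9594]
tape_center [ 0.4671 -0.4285  0.0473] [-0.0039 -0.0091 -0.0738] along -0.20568350117293835
tape_center [([400.1, 290.6], 0.82), ([445.1, 277.2], 0.61)]
tape_mouth [ 0.4663 -0.3852  0.0185] [-0.0048  0.0341 -0.1026] along -0.1624680663791889
tape_mouth [([381.0, 294.8], 0.84), ([421.7, 280.5], 0.76)]
tape_lip [ 0.4561 -0.2247  0.0127] [-0.0149  0.1946 -0.1083] along -0.0017117631165168336
tape_lip [([320.7, 276.3], 0.49), ([341.7, 292.8], 0.86)]
lock_top [([401.6, 277.0], 0.59), None]
```

View pics/c6.png

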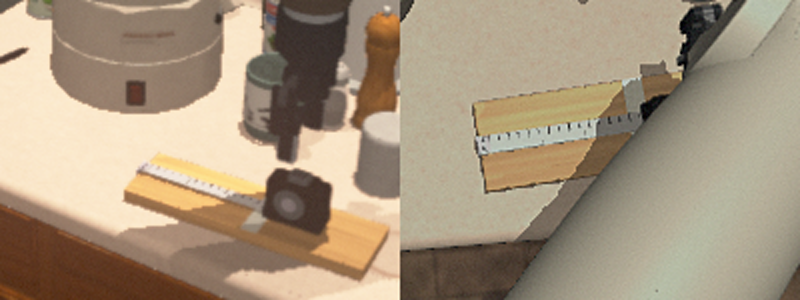

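```bash
python3 -m inch '[[0,-0.1,0,0],[0,-0.1,0,0],[0,-0.1,0,0],[0,-0.1,0,0],[0,-0.1,0,0],[0,-0.1,-1,0],[0,-0.1,-2,0],[0,-0.1,-2.5,0]]' 0 20; python3 -m inch '[[0,0,-0.2,0],[0,0,-0.4,0],[0,0,-0.6,0],[0,0,-0.8,0],[0,0,-0.9,0],[0,0,-1,0],[0,0,-1.1,0],[0,0,-1.1,0]]'
```

```text
time: 18.65
ee_pos: [0.4708, -0.4201, 0.0954]
tcp_rot: [-179.9, -0.1, 94.0]
wrist_force: [-0.5, 0.5, 0.3]
opening: 0.0001
grasp_force: 0.0
time: 19.65
ee_pos: [0.4713, -0.4205, 0.0858]
tcp_rot: [180.0, 0.0, 94.0]
wrist_force: [-0.0, -0.6, 2.8]
opening: -0.0001
grasp_force: 1.4
```

```bash
python3 -m inch '[[0,0,-0.05,0],[0,0,-0.1,0],[0,0,-0.15,0],[0,0,-0.2,0],[0,0,-0.25,0],[0,0,-0.25,0],[0,0,-0.25,0],[0,0,-0.25,0]]'
```

```text
time: 20.65
ee_pos: [0.4715, -0.4207, 0.085]
tcp_rot: [179.9, 0.1, 94.0]
wrist_force: [-1.5, 3.0, 14.1]
opening: -0.0001
grasp_force: 6.6
```

14 N against a hard stop at the expected height, so the button is down. I'll lift off and check.

```bash
python3 -m inch '[[0,0,1,0],[0,0,3,0],[0,0,6,0],[0,0,10,0],[-1,-4,13,0],[-4,-8,13,0],[-8,-12,13,0],[-12,-16,13,0]]'; python3 -m inch '[[-2,-2,0,0],[-5,-3,0,0],[-5,-3,0,0],[-5,-3,0,0],[-5,-3,0,0],[-5,-3,0,0],[-5,-3,0,0],[-5,-3,0,0]]';python3 look.py 7
```

```text
time: 21.65
ee_pos: [0.35, -0.5815, 0.2129]
tcp_rot: [-180.0, -0.0, 94.0]
wrist_force: [0.7, 0.6, -0.2]
opening: -0.0001
grasp_force: 0.0
time: 22.65
ee_pos: [0.3014, -0.6104, 0.2133]
tcp_rot: [-180.0, -0.0, 94.0]
wrist_force: [0.9, -0.2, 0.1]
opening: -0.0002
grasp_force: 0.0
ee [ 0.3014 -0.6104  0.2133] [-179.9988   -0.0013   93.9782]
tape_center [ 0.4665 -0.4205  0.051 ] [ 0.1651  0.1899 -0.1623] along -0.19771803045092987
tape_center [([396.0, 288.4], 0.66), ([442.4, 276.8], 0.75)]
tape_mouth [ 0.469  -0.3856  0.0163] [ 0.1676  0.2247 -0.197 ] along -0.16308988039306507
tape_mouth [([381.4, 295.1], 0.91), ([421.8, 279.1], 0.59)]
tape_lip [ 0.4495 -0.2292  0.0079] [ 0.1481  0.3812 -0.2054] along -0.005710611249946233
tape_lip [([321.2, 279.8], 0.43), ([343.7, 296.5], 0.69)]
lock_top [ 0.4758 -0.423   0.0793] [ 0.1744  0.1874 -0.134 ] along -0.2008052142750261
lock_top [([400.9, 276.3], 0.59), ([445.2, 270.6], 0.45)]
```

View pics/c7.png

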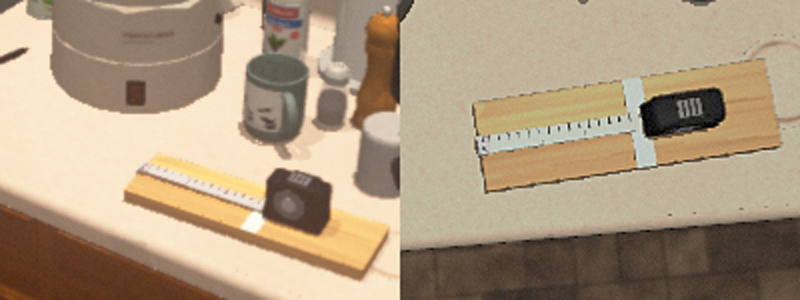

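```bash
python3 -c "
from workcell import bot
print(bot.job_done())"
```

```text
the job is handed in; nothing more can be done
None
```

I handed the job in after about 23 s: the tape measure stands on the board, hooked over the left end, with the case's front edge over the masking tape strip about 161 mm from that end, and the lock button pressed down to its stop; the mug, steel cup and pen were never approached. The judge gave no result back.

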